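# Stow the bearing tubes and latch the retaining bar

## Robot

A 6-joint arm with a two-finger parallel gripper is mounted at the origin on the work surface. World frame = base frame: x ahead of the robot, y to its left, z up, the work surface at z = 0. Lengths are in m, angles in degrees, forces in N, time in s.
With the tool pointing down it reaches from about 0.35 to 0.875 m from the base axis. Payload 4.2 kg.
Tool frame: the origin (TCP) lies on the centre line of the jaws, within the pads' length; the fingertips stand r.tip_extent ahead of it and the grasp point (between the pads) lies 11 mm behind it (r.tip_extent is the distance from the TCP to the fingertips, in m); z points along the fingers, y is the line along which they close (so a half turn about z gives the same grasp; the last joint's range is limited). The gripper opens to 87 mm and grips with 3 to 60 N. Pads are 19 mm wide; open, the fingers measure 117 mm over their backs; the gripper's body (75 mm by 190 mm) begins 51 mm behind the grasp point.
Start: joints at [-54.683, 22.042, 0.453, 0, -68.411, -14.817], TCP at [0.219, -0.585, 0.231] pointing down, gripper open.
Joint ranges: [-179.83, 179.83], [-69.29, 118.12], [-61.27, 80.66], [-181.25, 117.63], [-171.15, -9.14], [-177.46, 177.46]. Speed limits (degrees/s): [159.86, 159.86, 180, 180, 180, 180].

## Interface

Orientations are given as a 3x3 rotation matrix whose columns are the frame's x, y, z axes.
In Python, from station import r gives the robot as it stands.
- The arm moves only by the shell command python3 -m jog 'ROWS'. ROWS is text: rows parted by semicolons, each of 5 numbers parted by spaces: the opening, from 0 (shut) to 1 (fully open), then the shift along the world's x, y, z in mm, then the turn about the world's z in degrees. In form: hand dx dy dz roll; .... A call has 1 to 5 rows; each row shifts and turns the commanded pose from where the row before left it; what a row does not reach is not made up. A row lasts 1/8 s, in which the tool goes at most 62.5 mm and 10.7 degrees, less where a joint would pass 70% of its speed; a pose out of reach is approached as far as the arm can. A call is refused whole if a number of a shift passes 62.5 or a number of a turn 10.7, either way. A call with a gripper value outside its range is refused whole. The fingers move at their own pace and stop on an object; the grip force is fixed at half the most. Time passes only in rows, so rows that do not move let the fingers close. It gives the time, the measured TCP pose, the force, the opening and the grip force at its end, in the units of the state.
- r.sense(): the state, without advancing time (a new reading comes with each control period).
- r.capture(name): name is "side" or "top"; returns a dict with "pixels" (384x512x3 uint8, red, green, blue), "fovy" (degrees; the focal length in pixels is half the picture's height over the tangent of half this angle, whatever the lens; pixels are square), "cx", "cy" (the principal point, pixels), "origin" and "orientation" of the camera in the world. Camera axes: x right, y down, z forward; pixel columns grow to the right and rows downward; lengths in m; the calibration is good to about 2 mm. A picture is of the moment at which its call begins. There is no depth.
- r.finish_job(): hands the job in; it is judged then, once.
The state is a dict: "time_s": time; "joints": joint angles; "joint_velocities": joint speeds; "effort": joint torques, N m; "tcp_pos": TCP position; "ee_rot": TCP orientation; "wrist_force": force on the tool from outside, world axes, zero at the start; "moment": the same for the moment, N m; "gripper_width": opening from 0.0 (shut) to 1.0 (fully open); "gripper_force": force on a finger pad.
Only numpy, scipy, OpenCV 4.12 (cv2) and the standard library are available. Lean on these libraries where they do the work, as an engineer would, in place of code of your own. Each camera call takes 0.05 s, during which the arm holds its last target. There are 200 camera calls.

## Task

Get the parts cabinet ready for the drive home: put every loose white bearing tube on the table fully down onto a post of the cabinet, one tube to a post. Then swing the retaining bar over them until it sits fully home in its catch, and lastly push the lock pin down through the catch and the bar's eye until its head sits on the catch. Leave everything else on the table where it is.

Things in the scene. Friction and masses are not known exactly. Their poses are not given: they have to be found in the camera images.
- cabinet: Small grey steel parts cabinet, fixed, 130 mm deep (x) x 320 mm wide (y) x 75 mm high; its flat top is the deck. Origin: centre of the underside; local x points away from the drawer fronts, y along its length, z up. On the deck at local x = 0: catch at y = -135 mm, posts 0 to 4 at y = -90, -45, 0, 45, 90 mm, the bar's hinge pillar (20 mm diameter) at y = 135 mm.
- post0 (a point): Tip centre of upright steel post 0 on the cabinet deck: 12 mm diameter, 28 mm tall (this point is 28 mm above the deck), the top 9 mm tapered to 4 mm diameter. Posts stand 45 mm apart.
- post1 (a point): Tip centre of upright steel post 1 on the cabinet deck: 12 mm diameter, 28 mm tall (this point is 28 mm above the deck), the top 9 mm tapered to 4 mm diameter. Posts stand 45 mm apart.
- post2 (a point): Tip centre of upright steel post 2 on the cabinet deck: 12 mm diameter, 28 mm tall (this point is 28 mm above the deck), the top 9 mm tapered to 4 mm diameter. Posts stand 45 mm apart.
- post3 (a point): Tip centre of upright steel post 3 on the cabinet deck: 12 mm diameter, 28 mm tall (this point is 28 mm above the deck), the top 9 mm tapered to 4 mm diameter. Posts stand 45 mm apart.
- post4 (a point): Tip centre of upright steel post 4 on the cabinet deck: 12 mm diameter, 28 mm tall (this point is 28 mm above the deck), the top 9 mm tapered to 4 mm diameter. Posts stand 45 mm apart.
- bar (a joint): Angle (rad) of the steel retaining bar about its vertical hinge: 0 = closed against its stop, end in the catch, lying over the posts along the cabinet's local -y; grows anticlockwise seen from above, towards local +x (1.3 to 1.75 at the start). Stays where left, friction 0.07 N m, no spring. Bar 16 mm wide, 10 mm thick, underside 44 mm above the deck, 8 mm above seated tubes.
- hinge (a point): On the vertical hinge axis of the bar, at the height of the bar's top face (129 mm above the table).
- bar_knob (a point): Centre of the top of the black round knob that stands upright on the bar, 150 mm from the hinge axis: 16 mm diameter, 26 mm tall above the bar's top face.
- bar_eye (a point): Centre of the eye (12 mm vertical through hole) in the free end of the bar, at the bar's top face; 270 mm from the hinge axis, under catch_hole when the bar is closed.
- catch_hole (a point): Centre of the 12 mm vertical hole in the catch, at the top of the catch (61 mm above the deck). The catch is a dark steel clevis 34 x 30 mm: a 5 mm thick top plate, a 13 mm gap open to the side the bar comes from, and a lower block; the hole goes on down through the lower block to 50 mm below this point.
- tube_a_mid (a point): Mid-point of white ceramic bearing tube a: plain tube 32 mm outside diameter, 18 mm bore, 36 mm long, either end up, this point's z axis along the tube; starts standing on the table. None if this tube is absent.
- tube_b_mid (a point): Mid-point of white ceramic bearing tube b: plain tube 32 mm outside diameter, 18 mm bore, 36 mm long, either end up, this point's z axis along the tube; starts standing on the table. None if this tube is absent.
- tube_c_mid (a point): Mid-point of white ceramic bearing tube c: plain tube 32 mm outside diameter, 18 mm bore, 36 mm long, either end up, this point's z axis along the tube; starts standing on the table. None if this tube is absent.
- tube_d_mid (a point): Mid-point of white ceramic bearing tube d: plain tube 32 mm outside diameter, 18 mm bore, 36 mm long, either end up, this point's z axis along the tube; starts standing on the table. None if this tube is absent.
- tube_e_mid (a point): Mid-point of white ceramic bearing tube e: plain tube 32 mm outside diameter, 18 mm bore, 36 mm long, either end up, this point's z axis along the tube; starts standing on the table. None if this tube is absent.
- pin: Steel lock pin; origin at the lower tip, z up towards its head. Shank 8 mm diameter, 40 mm long, the last 6 mm tapered to 4 mm; above it a dark round head 18 mm diameter, 26 mm tall. Starts upright in a black block (60 x 60 mm, 50 mm high), head resting on it (head 50 to 76 mm above the table). Fully home, its head rests on the catch's top plate.
- driver: Bystander, to be left alone: black hex driver, 170 mm long, lying flat. Origin: on its underside, between handle end and tip.
- cover: Bystander, to be left alone: orange nylon pinion cover, an open-topped shallow cup 48 mm across and 16 mm high with a small lug. Origin: centre of its underside.
- nut: Bystander, to be left alone: green anodised flanged wheel nut, 26 mm across, 9 mm high; often stands among the tubes. Origin: centre of its underside.
- wheel_a: Bystander, to be left alone: spare wheel lying flat, black tyre, 64 mm across, 26 mm high. Origin: centre of its underside.
- wheel_b: Bystander, to be left alone: second spare wheel, same as wheel_a. Origin: centre of its underside.
- battery: Bystander, to be left alone: blue battery pack 139 x 47 x 25 mm lying flat. Origin: centre of its underside.
- oil: Bystander, to be left alone: small oil bottle, 34 mm across, 75 mm high, standing. Origin: centre of its underside.
Not all that is in view belongs to the job. Leave any orange or yellow look-alike of the part that bears tube_c_mid alone. What is shaped like the part that bears tube_b_mid but purple is not meant.

How it is judged (in metres and radians):
On the way, in this order (a step that is already met when the one before it is completed fails the run):
1. every tube present sits fully down on a post of its own, the bar still open (((horizontal distance between tube_a_mid and post0 below 0.007 m and z of tube_a_mid in the frame of cabinet below 0.098 m and angle between the z axis of tube_a_mid and the z axis of cabinet, either way round below 0.15 rad) or (horizontal distance between tube_a_mid and post1 below 0.007 m and z of tube_a_mid in the frame of cabinet below 0.098 m and angle between the z axis of tube_a_mid and the z axis of cabinet, either way round below 0.15 rad) or (horizontal distance between tube_a_mid and post2 below 0.007 m and z of tube_a_mid in the frame of cabinet below 0.098 m and angle between the z axis of tube_a_mid and the z axis of cabinet, either way round below 0.15 rad) or (horizontal distance between tube_a_mid and post3 below 0.007 m and z of tube_a_mid in the frame of cabinet below 0.098 m and angle between the z axis of tube_a_mid and the z axis of cabinet, either way round below 0.15 rad) or (horizontal distance between tube_a_mid and post4 below 0.007 m and z of tube_a_mid in the frame of cabinet below 0.098 m and angle between the z axis of tube_a_mid and the z axis of cabinet, either way round below 0.15 rad)) and ((horizontal distance between tube_b_mid and post0 below 0.007 m and z of tube_b_mid in the frame of cabinet below 0.098 m and angle between the z axis of tube_b_mid and the z axis of cabinet, either way round below 0.15 rad) or (horizontal distance between tube_b_mid and post1 below 0.007 m and z of tube_b_mid in the frame of cabinet below 0.098 m and angle between the z axis of tube_b_mid and the z axis of cabinet, either way round below 0.15 rad) or (horizontal distance between tube_b_mid and post2 below 0.007 m and z of tube_b_mid in the frame of cabinet below 0.098 m and angle between the z axis of tube_b_mid and the z axis of cabinet, either way round below 0.15 rad) or (horizontal distance between tube_b_mid and post3 below 0.007 m and z of tube_b_mid in the frame of cabinet below 0.098 m and angle between the z axis of tube_b_mid and the z axis of cabinet, either way round below 0.15 rad) or (horizontal distance between tube_b_mid and post4 below 0.007 m and z of tube_b_mid in the frame of cabinet below 0.098 m and angle between the z axis of tube_b_mid and the z axis of cabinet, either way round below 0.15 rad)) and ((horizontal distance between tube_c_mid and post0 below 0.007 m and z of tube_c_mid in the frame of cabinet below 0.098 m and angle between the z axis of tube_c_mid and the z axis of cabinet, either way round below 0.15 rad) or (horizontal distance between tube_c_mid and post1 below 0.007 m and z of tube_c_mid in the frame of cabinet below 0.098 m and angle between the z axis of tube_c_mid and the z axis of cabinet, either way round below 0.15 rad) or (horizontal distance between tube_c_mid and post2 below 0.007 m and z of tube_c_mid in the frame of cabinet below 0.098 m and angle between the z axis of tube_c_mid and the z axis of cabinet, either way round below 0.15 rad) or (horizontal distance between tube_c_mid and post3 below 0.007 m and z of tube_c_mid in the frame of cabinet below 0.098 m and angle between the z axis of tube_c_mid and the z axis of cabinet, either way round below 0.15 rad) or (horizontal distance between tube_c_mid and post4 below 0.007 m and z of tube_c_mid in the frame of cabinet below 0.098 m and angle between the z axis of tube_c_mid and the z axis of cabinet, either way round below 0.15 rad)) and ((horizontal distance between tube_d_mid and post0 below 0.007 m and z of tube_d_mid in the frame of cabinet below 0.098 m and angle between the z axis of tube_d_mid and the z axis of cabinet, either way round below 0.15 rad) or (horizontal distance between tube_d_mid and post1 below 0.007 m and z of tube_d_mid in the frame of cabinet below 0.098 m and angle between the z axis of tube_d_mid and the z axis of cabinet, either way round below 0.15 rad) or (horizontal distance between tube_d_mid and post2 below 0.007 m and z of tube_d_mid in the frame of cabinet below 0.098 m and angle between the z axis of tube_d_mid and the z axis of cabinet, either way round below 0.15 rad) or (horizontal distance between tube_d_mid and post3 below 0.007 m and z of tube_d_mid in the frame of cabinet below 0.098 m and angle between the z axis of tube_d_mid and the z axis of cabinet, either way round below 0.15 rad) or (horizontal distance between tube_d_mid and post4 below 0.007 m and z of tube_d_mid in the frame of cabinet below 0.098 m and angle between the z axis of tube_d_mid and the z axis of cabinet, either way round below 0.15 rad)) and ((horizontal distance between tube_e_mid and post0 below 0.007 m and z of tube_e_mid in the frame of cabinet below 0.098 m and angle between the z axis of tube_e_mid and the z axis of cabinet, either way round below 0.15 rad) or (horizontal distance between tube_e_mid and post1 below 0.007 m and z of tube_e_mid in the frame of cabinet below 0.098 m and angle between the z axis of tube_e_mid and the z axis of cabinet, either way round below 0.15 rad) or (horizontal distance between tube_e_mid and post2 below 0.007 m and z of tube_e_mid in the frame of cabinet below 0.098 m and angle between the z axis of tube_e_mid and the z axis of cabinet, either way round below 0.15 rad) or (horizontal distance between tube_e_mid and post3 below 0.007 m and z of tube_e_mid in the frame of cabinet below 0.098 m and angle between the z axis of tube_e_mid and the z axis of cabinet, either way round below 0.15 rad) or (horizontal distance between tube_e_mid and post4 below 0.007 m and z of tube_e_mid in the frame of cabinet below 0.098 m and angle between the z axis of tube_e_mid and the z axis of cabinet, either way round below 0.15 rad)) and value of joint bar above 0.3 rad), for 0.2 s.
2. the retaining bar is closed in its catch (within 0.03 rad of its stop) (value of joint bar below 0.03 rad), for 0.2 s.
3. the lock pin is through catch and eye, head on the catch (z of pin in the frame of cabinet below 0.103 m and horizontal distance between pin and catch_hole below 0.006 m and angle between pin's own z axis and vertical below 0.12 rad and value of joint bar below 0.03 rad), for 0.2 s.
At the end, for the whole second after the job is handed in: Every tube present is upright on a post (axis within 7 mm of the post, within 5 mm of fully down, one per post), the bar is within 0.03 rad of closed, the pin stands in the catch hole within 6 mm of its axis, within 7 mm of fully home and at rest (all of step 3 and ((horizontal distance between tube_a_mid and post0 below 0.007 m and z of tube_a_mid in the frame of cabinet below 0.098 m and angle between the z axis of tube_a_mid and the z axis of cabinet, either way round below 0.15 rad) or (horizontal distance between tube_a_mid and post1 below 0.007 m and z of tube_a_mid in the frame of cabinet below 0.098 m and angle between the z axis of tube_a_mid and the z axis of cabinet, either way round below 0.15 rad) or (horizontal distance between tube_a_mid and post2 below 0.007 m and z of tube_a_mid in the frame of cabinet below 0.098 m and angle between the z axis of tube_a_mid and the z axis of cabinet, either way round below 0.15 rad) or (horizontal distance between tube_a_mid and post3 below 0.007 m and z of tube_a_mid in the frame of cabinet below 0.098 m and angle between the z axis of tube_a_mid and the z axis of cabinet, either way round below 0.15 rad) or (horizontal distance between tube_a_mid and post4 below 0.007 m and z of tube_a_mid in the frame of cabinet below 0.098 m and angle between the z axis of tube_a_mid and the z axis of cabinet, either way round below 0.15 rad)) and ((horizontal distance between tube_b_mid and post0 below 0.007 m and z of tube_b_mid in the frame of cabinet below 0.098 m and angle between the z axis of tube_b_mid and the z axis of cabinet, either way round below 0.15 rad) or (horizontal distance between tube_b_mid and post1 below 0.007 m and z of tube_b_mid in the frame of cabinet below 0.098 m and angle between the z axis of tube_b_mid and the z axis of cabinet, either way round below 0.15 rad) or (horizontal distance between tube_b_mid and post2 below 0.007 m and z of tube_b_mid in the frame of cabinet below 0.098 m and angle between the z axis of tube_b_mid and the z axis of cabinet, either way round below 0.15 rad) or (horizontal distance between tube_b_mid and post3 below 0.007 m and z of tube_b_mid in the frame of cabinet below 0.098 m and angle between the z axis of tube_b_mid and the z axis of cabinet, either way round below 0.15 rad) or (horizontal distance between tube_b_mid and post4 below 0.007 m and z of tube_b_mid in the frame of cabinet below 0.098 m and angle between the z axis of tube_b_mid and the z axis of cabinet, either way round below 0.15 rad)) and ((horizontal distance between tube_c_mid and post0 below 0.007 m and z of tube_c_mid in the frame of cabinet below 0.098 m and angle between the z axis of tube_c_mid and the z axis of cabinet, either way round below 0.15 rad) or (horizontal distance between tube_c_mid and post1 below 0.007 m and z of tube_c_mid in the frame of cabinet below 0.098 m and angle between the z axis of tube_c_mid and the z axis of cabinet, either way round below 0.15 rad) or (horizontal distance between tube_c_mid and post2 below 0.007 m and z of tube_c_mid in the frame of cabinet below 0.098 m and angle between the z axis of tube_c_mid and the z axis of cabinet, either way round below 0.15 rad) or (horizontal distance between tube_c_mid and post3 below 0.007 m and z of tube_c_mid in the frame of cabinet below 0.098 m and angle between the z axis of tube_c_mid and the z axis of cabinet, either way round below 0.15 rad) or (horizontal distance between tube_c_mid and post4 below 0.007 m and z of tube_c_mid in the frame of cabinet below 0.098 m and angle between the z axis of tube_c_mid and the z axis of cabinet, either way round below 0.15 rad)) and ((horizontal distance between tube_d_mid and post0 below 0.007 m and z of tube_d_mid in the frame of cabinet below 0.098 m and angle between the z axis of tube_d_mid and the z axis of cabinet, either way round below 0.15 rad) or (horizontal distance between tube_d_mid and post1 below 0.007 m and z of tube_d_mid in the frame of cabinet below 0.098 m and angle between the z axis of tube_d_mid and the z axis of cabinet, either way round below 0.15 rad) or (horizontal distance between tube_d_mid and post2 below 0.007 m and z of tube_d_mid in the frame of cabinet below 0.098 m and angle between the z axis of tube_d_mid and the z axis of cabinet, either way round below 0.15 rad) or (horizontal distance between tube_d_mid and post3 below 0.007 m and z of tube_d_mid in the frame of cabinet below 0.098 m and angle between the z axis of tube_d_mid and the z axis of cabinet, either way round below 0.15 rad) or (horizontal distance between tube_d_mid and post4 below 0.007 m and z of tube_d_mid in the frame of cabinet below 0.098 m and angle between the z axis of tube_d_mid and the z axis of cabinet, either way round below 0.15 rad)) and ((horizontal distance between tube_e_mid and post0 below 0.007 m and z of tube_e_mid in the frame of cabinet below 0.098 m and angle between the z axis of tube_e_mid and the z axis of cabinet, either way round below 0.15 rad) or (horizontal distance between tube_e_mid and post1 below 0.007 m and z of tube_e_mid in the frame of cabinet below 0.098 m and angle between the z axis of tube_e_mid and the z axis of cabinet, either way round below 0.15 rad) or (horizontal distance between tube_e_mid and post2 below 0.007 m and z of tube_e_mid in the frame of cabinet below 0.098 m and angle between the z axis of tube_e_mid and the z axis of cabinet, either way round below 0.15 rad) or (horizontal distance between tube_e_mid and post3 below 0.007 m and z of tube_e_mid in the frame of cabinet below 0.098 m and angle between the z axis of tube_e_mid and the z axis of cabinet, either way round below 0.15 rad) or (horizontal distance between tube_e_mid and post4 below 0.007 m and z of tube_e_mid in the frame of cabinet below 0.098 m and angle between the z axis of tube_e_mid and the z axis of cabinet, either way round below 0.15 rad)) and linear speed of pin below 0.02 m/s); the robot touches nothing.
It fails at once if one of the other things on the table (driver, cover, nut, wheels, battery, oil) is pushed more than 4 cm from its place (distance of any of driver, cover, nut, wheel_a, wheel_b, battery, oil from where it was at the start of the episode above 0.04 m).
Of tube_a, tube_b, tube_c, tube_d, tube_e only 3 to 5 are there at a start; the rules pass over those that are not, and their reading is None.
At some moment in a run one of tube_a, tube_b, tube_c, tube_d, tube_e may be knocked a few centimetres aside while the robot is not near it.
It also fails if it takes over 210 s, if anything falls off the work surface, if the arm or the gripper's body presses on something with over 40 N, if the wrist force passes 120 N, or if a joint passes its speed limit or range.

## Working session

There is one attempt and no reset: what is moved stays moved. The work goes in short steps, Python scripts to look and compute and a shell command to move; the robot and the scene stay as the last step left them, time stands still between calls to the robot, and variables do not carry over. Pictures are saved under pics/ and viewed, at most 14 in all, crops included, and the job is handed in when it is done.

```bash
ls; mkdir -p pics
python3 - <<'E'
from station import r
import cv2,numpy as np
print(r.tip_extent); s=r.sense(); print(s['time_s'],s['tcp_pos'],s['ee_rot'],s['gripper_width'],s['wrist_force'])
for n in('side','top'):
    c=r.capture(n); cv2.imwrite(f'pics/{n}0.png',cv2.resize(c['pixels'][:,:,::-1],(800,600),interpolation=cv2.INTER_CUBIC))
    print(n,c['fovy'],c['cx'],c['cy'],c['origin'],c['orientation'])
    cv2.imwrite(f'pics/raw_{n}0.png',c['pixels'][:,:,::-1])
E
```

```text
pics
0.008
0.0 [ 0.21870186 -0.58487433  0.22945197] [[-9.36735085e-01 -3.50038073e-01 -8.52989543e-04]
 [-3.50039097e-01  9.36732985e-01  1.98617366e-03]
 [ 1.03787039e-04  2.15909825e-03 -9.99997664e-01]] 1.0006715962373098 [-0.88213927  0.2586476  -0.03170675]
side 45.39947659303984 250.75671365606485 192.44191736104858 [ 0.20408417 -1.07465649  1.04039386] [[ 0.96920162 -0.15229233  0.19353364]
 [-0.24621927 -0.61496182  0.74913152]
 [ 0.00492881 -0.77371119 -0.6335193 ]]
top 43.15949701771194 253.9036456598418 196.99822942144144 [0.1729727  0.02250805 1.76924667] [[ 0.07792639 -0.9757942   0.20433592]
 [-0.99695522 -0.07569892  0.01870719]
 [-0.00278636 -0.20517154 -0.97872206]]
```

View pics/side0.png

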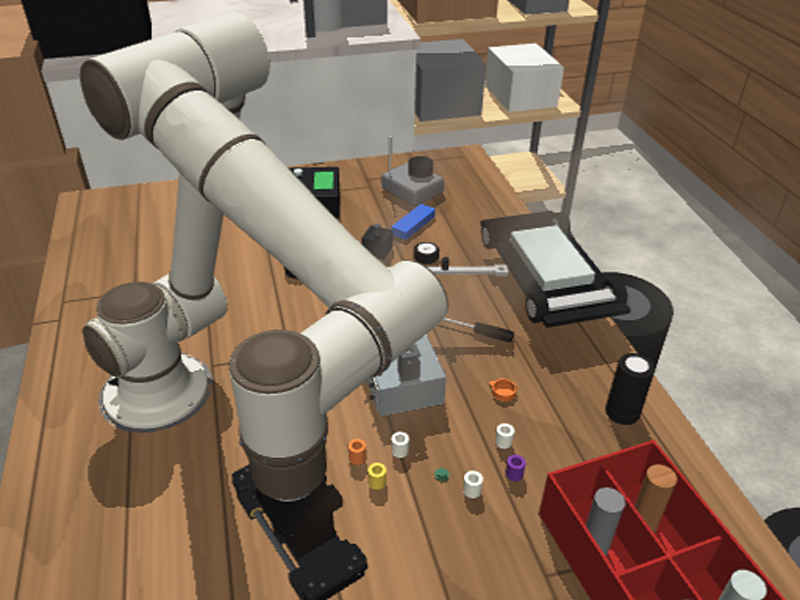

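View pics/top0.png

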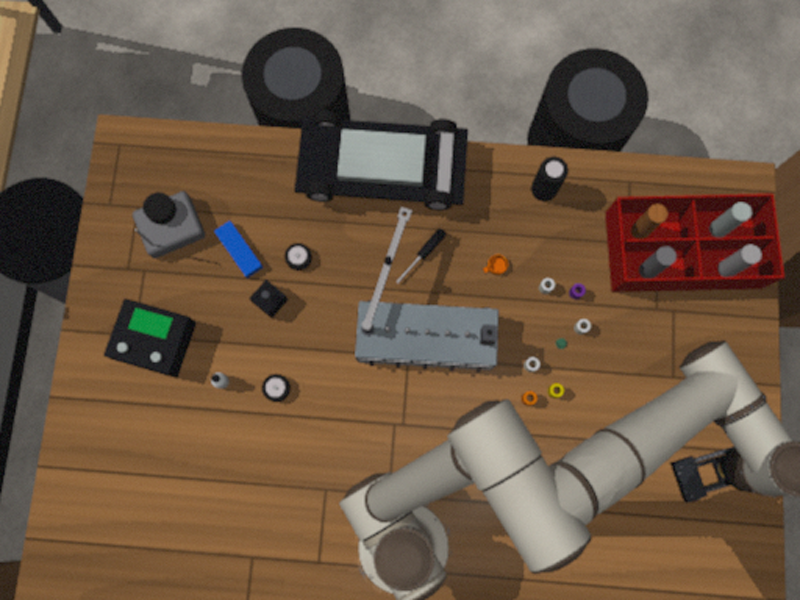

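The pictures (800x600) show three white tubes: in the top view at (547,285), (584,326) and (532,364), in the side view at (400,443), (505,434) and (473,483). The cabinet lies around (427,333) in top, with the bar open from its hinge at (368,326) to its eye at (405,213). The pin block is at (268,297), and the purple, orange and yellow tubes are decoys.

```bash
cat > h.py <<'E'
import numpy as np,cv2
from scipy.optimize import least_squares
def K(c):
    f=192/np.tan(np.radians(c['fovy']/2)); return f
def proj(c,P):
    p=(np.atleast_2d(P)-c['origin'])@np.array(c['orientation']); f=K(c)
    return np.c_[f*p[:,0]/p[:,2]+c['cx'],f*p[:,1]/p[:,2]+c['cy']]
def plane(c,uv,z):
    f=K(c); d=np.array(c['orientation'])@np.array([(uv[0]-c['cx'])/f,(uv[1]-c['cy'])/f,1]); o=np.array(c['origin'])
    return o+d*(z-o[2])/d[2]
def tri(obs):  # [(cam,uv)] -> point, residual px
    f=lambda P:np.concatenate([proj(c,P)[0]-uv for c,uv in obs])
    s=least_squares(f,[.5,-.2,.05]); return s.x,np.abs(s.fun).max()
def white(c,lo=105):
    im=c['pixels']; hsv=cv2.cvtColor(im,cv2.COLOR_RGB2HSV)
    m=((hsv[:,:,1]<45)&(hsv[:,:,2]>lo)).astype(np.uint8)
    n,l,st,ce=cv2.connectedComponentsWithStats(m)
    return m,[(tuple(np.round(ce[i],1)),st[i,4],st[i,:4]) for i in range(1,n) if 15<st[i,4]<250]
def sil(R,h,z0,xy,c):  # silhouette centroid of an upright cylinder
    a=np.linspace(0,2*np.pi,48,endpoint=False)
    P=np.concatenate([np.c_[xy[0]+R*np.cos(a),xy[1]+R*np.sin(a),np.full(48,z)] for z in(z0,z0+h)])
    m=cv2.moments(cv2.convexHull(proj(c,P).astype(np.float32))); return np.array([m['m10'],m['m01']])/m['m00']
E
python3 - <<'E'
from station import r
from h import *
C={n:r.capture(n) for n in('side','top')}
for n in C:
    m,b=white(C[n]); 
    for x in b: print(n,x, plane(C[n],x[0],.02).round(3))
t=C['top']['pixels'][120:250,205:405,::-1]
cv2.imwrite('pics/t1.png',cv2.resize(t,None,fx=4,fy=4,interpolation=cv2.INTER_CUBIC))
E
```

```text
side ((np.float64(349.7), np.float64(131.4)), np.int32(158), array([337, 127,  24,   9], dtype=int32)) [1.019 0.424 0.02 ]
side ((np.float64(272.7), np.float64(158.7)), np.int32(67), array([267, 156,  12,   7], dtype=int32)) [0.649 0.311 0.02 ]
side ((np.float64(232.1), np.float64(206.2)), np.int32(59), array([215, 196,  29,  26], dtype=int32)) [0.436 0.076 0.02 ]
side ((np.float64(407.3), np.float64(232.8)), np.int32(124), array([400, 228,  16,  11], dtype=int32)) [ 0.949 -0.184  0.02 ]
side ((np.float64(322.5), np.float64(278.6)), np.int32(154), array([317, 271,  12,  16], dtype=int32)) [ 0.619 -0.294  0.02 ]
side ((np.float64(255.6), np.float64(283.9)), np.int32(158), array([250, 276,  12,  17], dtype=int32)) [ 0.429 -0.266  0.02 ]
side ((np.float64(302.2), np.float64(309.6)), np.int32(173), array([297, 302,  12,  17], dtype=int32)) [ 0.528 -0.381  0.02 ]
side ((np.float64(389.9), np.float64(319.6)), np.int32(234), array([381, 312,  19,  16], dtype=int32)) [ 0.741 -0.467  0.02 ]
top ((np.float64(27.0), np.float64(17.5)), np.int32(69), array([23, 11, 11, 11], dtype=int32)) [1.199 1
[... 1505 characters left out ...]
.float64(208.2)), np.int32(64), array([368, 204,  10,   9], dtype=int32)) [ 0.53 -0.38  0.02]
top ((np.float64(77.5), np.float64(221.7)), np.int32(35), array([ 75, 219,   6,   7], dtype=int32)) [0.397 0.69  0.02 ]
top ((np.float64(99.0), np.float64(228.0)), np.int32(37), array([ 96, 225,   7,   7], dtype=int32)) [0.38  0.609 0.02 ]
top ((np.float64(340.3), np.float64(232.5)), np.int32(66), array([335, 228,  11,  10], dtype=int32)) [ 0.431 -0.266  0.02 ]
top ((np.float64(139.7), np.float64(243.4)), np.int32(43), array([135, 239,   9,   9], dtype=int32)) [0.336 0.454 0.02 ]
top ((np.float64(175.8), np.float64(247.5)), np.int32(127), array([170, 242,  13,  12], dtype=int32)) [0.331 0.322 0.02 ]
```

View pics/t1.png

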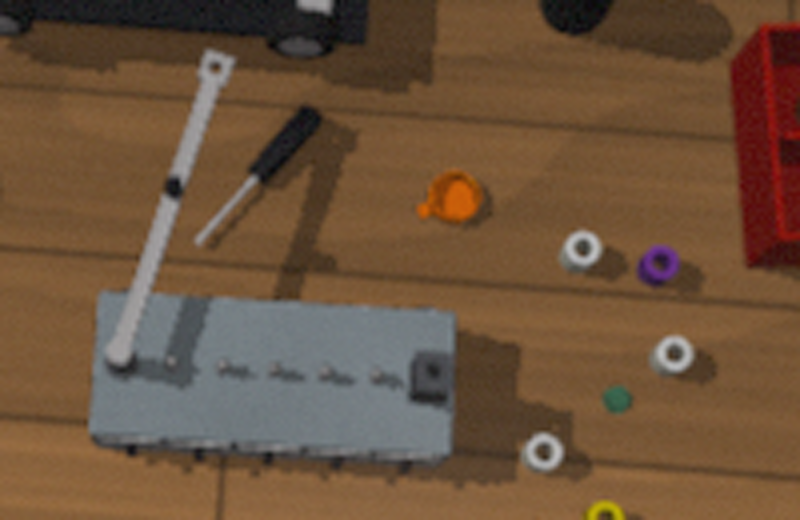

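```bash
python3 -m jog '1 45 35 12 10; 1 45 35 12 10; 1 45 35 12 10; 1 45 35 12 10; 1 45 35 12 10'; python3 -m jog '1 15 55 0 10; 1 15 55 0 9.5; 1 15 55 0 0; 1 15 55 0 0; 1 15 55 0 0'; python3 -m jog '1 0 50 0 0; 1 0 50 0 0; 1 0 50 0 0; 1 0 50 0 0; 1 0 50 0 0'; python3 -m jog '1 -35 45 0 0; 1 -35 45 0 0; 1 -35 45 0 0; 1 -35 45 0 0; 1 -35 45 0 0';python3 -m jog '1 -45 35 0 0; 1 -45 35 0 0; 1 -45 35 0 0;1 0 0 0 0'
python3 - <<'E'
from station import r
import cv2
for n in('side','top'):
    c=r.capture(n); p=c['pixels'][:,:,::-1]
    cv2.imwrite(f'pics/raw_{n}1.png',p)
    p=p[120:340,215:365] if n=='side' else p[90:330]
    cv2.imwrite(f'pics/{n}1.png',cv2.resize(p,None,fx=(4 if n=='side' else 1.5),fy=(2.7 if n=='side' else 1.5),interpolation=cv2.INTER_CUBIC))
E
```

```text
time_s: 0.82
tcp_pos: [0.4451, -0.409, 0.2909]
ee_rot: [[-0.328, -0.945, -0.0], [-0.945, 0.328, 0.0], [-0.0, 0.0, -1.0]]
wrist_force: [1.2, -0.5, -0.4]
gripper_width: 1.003
gripper_force: 0.0
time_s: 1.45
tcp_pos: [0.519, -0.1335, 0.2906]
ee_rot: [[0.0, -1.0, 0.0], [-1.0, -0.0, 0.0], [-0.0, -0.0, -1.0]]
wrist_force: [0.4, -0.5, 0.4]
gripper_width: 1.001
gripper_force: 0.0
time_s: 2.08
tcp_pos: [0.5185, 0.1162, 0.2906]
ee_rot: [[0.0, -1.0, 0.0], [-1.0, -0.0, 0.0], [-0.0, -0.0, -1.0]]
wrist_force: [0.3, -0.2, -0.4]
gripper_width: 0.997
gripper_force: 0.0
time_s: 2.7
tcp_pos: [0.3424, 0.3408, 0.2907]
ee_rot: [[0.0, -1.0, 0.0], [-1.0, -0.0, 0.0], [-0.0, -0.0, -1.0]]
wrist_force: [0.2, 0.2, 0.4]
gripper_width: 1.0
gripper_force: 0.0
time_s: 3.2
tcp_pos: [0.2063, 0.4464, 0.2902]
ee_rot: [[0.005, -1.0, -0.0], [-1.0, -0.005, -0.0], [0.0, 0.0, -1.0]]
wrist_force: [0.8, -1.2, 0.7]
gripper_width: 0.998
gripper_force: 0.0
```

View pics/side1.png

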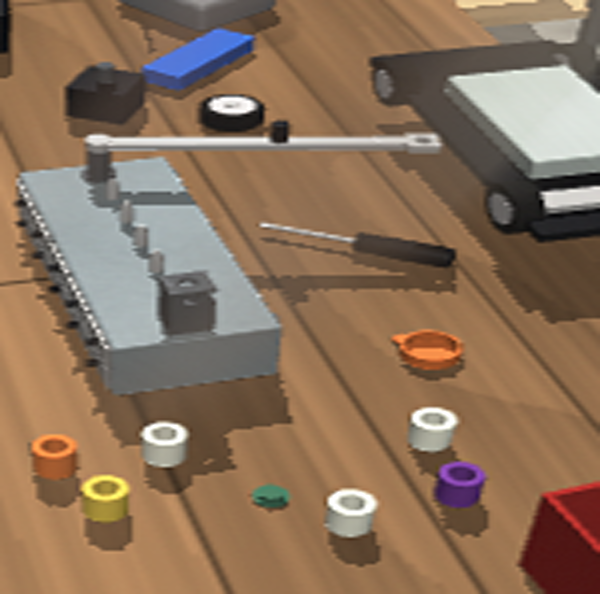

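View pics/top1.png

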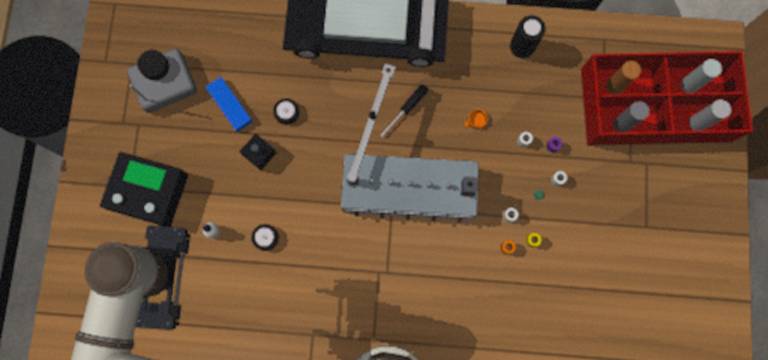

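The side crop shows the cabinet clear of the arm, with the catch hole at crop (188,283) and posts 4 to 1 at (112,180), (126,202), (140,227) and (155,253). Post 0 is hidden behind the catch. Exactly three white tubes are present, at (165,443), (433,428) and (351,510).

```bash
cat > m.py <<'E'
from station import r
from h import *
T=lambda u,v:np.array([205+(u+.5)/4-.5,120+(v+.5)/4-.5]); S=lambda u,v:np.array([215+(u+.5)/4-.5,120+(v+.5)/2.7-.5])
def model(q):
    x,y,w,b=q; R=lambda a:np.array([[np.cos(a),-np.sin(a)],[np.sin(a),np.cos(a)]])
    L={f'post{i}':(0,-.09+.045*i,.103) for i in range(5)}
    L['catch']=(0,-.135,.136); L['hinge']=(0,.135,.129)
    for n,d,z in(('knob',.15,.155),('eye',.27,.129)):
        p=np.array([0,.135])+R(b)@[0,-d]; L[n]=(*p,z)
    return {k:np.r_[R(w)@v[:2]+[x,y],v[2]] for k,v in L.items()}
E
python3 - <<'E'
from m import *
top=r.capture('top'); side=r.capture('side')
tp=dict(hinge=T(122,352),knob=T(173,182),eye=T(215,66),catch=T(433,372),post4=T(170,359),post3=T(223,365),post2=T(277,369),post1=T(326,372),post0=T(377,377))
sp=dict(hinge=S(99,142),knob=S(279,124),eye=S(422,141),catch=S(188,283),post4=S(112,180),post3=S(126,202),post2=S(140,227),post1=S(155,253))
def res(q):
    M=model(q); return np.concatenate([proj(top,M[k])[0]-v for k,v in tp.items()]+[proj(side,M[k])[0]-v for k,v in sp.items()])
s=least_squares(res,[.45,0,0,1.4],loss='soft_l1'); print('cab',s.x,np.round(res(s.x).reshape(-1,2),1).tolist())
M=model(s.x)
for k in tp:
    print(k,M[k].round(4), *( [x.round(4) if hasattr(x,'round') else x for x in tri([(top,tp[k]),(side,sp[k])])] if k in sp else []))
for g in((.621,-.294),(.53,-.38),(.43,-.266)):
    o=[]
    for c in(top,side):
        u,v=proj(c,[*g,.018])[0].round().astype(int); p=c['pixels'][v-14:v+15,u-14:u+15]
        hsv=cv2.cvtColor(p,cv2.COLOR_RGB2HSV); m=((hsv[:,:,1]<55)&(hsv[:,:,2]>95)).astype(np.uint8)
        n,l,st,_=cv2.connectedComponentsWithStats(m); i=1+st[1:,4].argmax()
        cs,_=cv2.findContours((l==i).astype(np.uint8),cv2.RETR_EXTERNAL,cv2.CHAIN_APPROX_NONE)
        f=np.zeros_like(m); cv2.drawContours(f,cs,-1,1,-1); mm=cv2.moments(f,True); o.append(np.array([mm['m10']/mm['m00']+u-14,mm['m01']/mm['m00']+v-14]))
    one=[least_squares(lambda q:sil(.016,.036,0,q,c)-oo,g).x.round(4) for c,oo in zip((top,side),o)]
    b=least_squares(lambda q:np.r_[sil(.016,.036,0,q,top)-o[0],sil(.016,.036,0,q,side)-o[1]],g)
    bz=least_squares(lambda q:np.r_[sil(.016,.036,q[2],q[:2],top)-o[0],sil(.016,.036,q[2],q[:2],side)-o[1]],[*g,0])
    print('tube',b.x.round(4),one,'z0',bz.x.round(4))
a=top['pixels'][165:215,145:195,::-1]; u,v=proj(side,[.56,.36,.06])[0].round().astype(int); print(u,v)
b=side['pixels'][v-25:v+25,u-25:u+25,::-1]
cv2.imwrite('pics/pin.png',cv2.resize(np.hstack([a,b]),None,fx=8,fy=8,interpolation=cv2.INTER_CUBIC))
E
```

```text
cab [ 0.47363694 -0.01787225  0.00796983  1.32900358] [[-0.5, 0.1], [0.1, 0.5], [0.2, 0.4], [0.5, 0.2], [0.6, 0.6], [0.3, 0.0], [-0.4, -0.1], [0.3, 0.0], [0.4, -0.3], [0.0, -0.5], [0.6, -0.4], [0.5, -0.6], [-0.1, -0.1], [0.1, -0.3], [-0.0, 0.0], [-0.0, -0.4], [-0.0, -0.7]]
hinge [0.4726 0.1171 0.129 ] [0.4727 0.1154 0.1282] 0.184
knob [0.6185 0.0824 0.155 ] [0.6187 0.0832 0.1532] 0.5752
eye [0.7352 0.0546 0.129 ] [0.7357 0.0556 0.1263] 0.4554
catch [ 0.4747 -0.1529  0.136 ] [ 0.4755 -0.1514  0.1342] 0.0148
post4 [0.4729 0.0721 0.103 ] [0.4744 0.0747 0.0999] 0.3474
post3 [0.4733 0.0271 0.103 ] [0.4735 0.028  0.1024] 0.0331
post2 [ 0.4736 -0.0179  0.103 ] [ 0.4734 -0.0191  0.1027] 0.0229
post1 [ 0.474  -0.0629  0.103 ] [ 0.4746 -0.062   0.0993] 0.0546
post0 [ 0.4744 -0.1079  0.103 ]
tube [ 0.6207 -0.2928] [array([ 0.6219, -0.2938]), array([ 0.6197, -0.2923])] z0 [ 0.6203 -0.2932  0.0008]
tube [ 0.5292 -0.3804] [array([ 0.5301, -0.3811]), array([ 0.5282, -0.3795])] z0 [ 5.292e-01 -3.804e-01  1.000e-04]
tube [ 0.4298 -0.2658] [array([ 0.4309, -0.2664]), array([ 0.4292, -0.2652])] z0 [ 0.4296 -0.2665  0.0014]
247 146
```

View pics/pin.png

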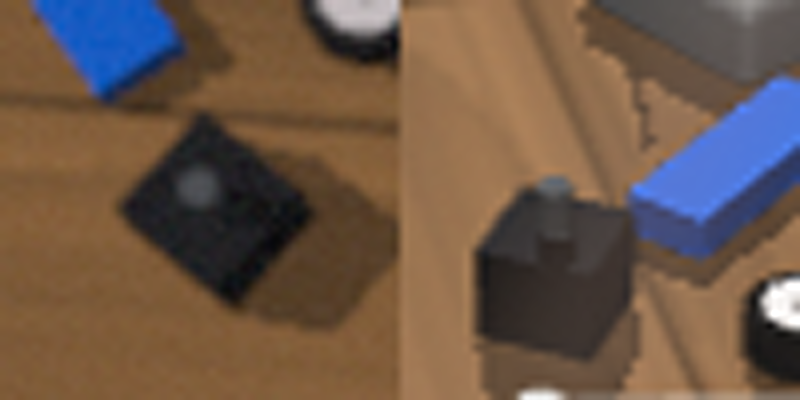

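```bash
python3 -m jog '0.7 45 -40 0 0;0.7 45 -40 0 0;0.7 45 -40 0 0;0.7 45 -40 0 0;0.7 45 -40 0 0' | grep tcp; python3 -m jog '0.7 20 -58 0 0;0.7 20 -58 0 0;0.7 20 -58 0 0;0.7 20 -58 0 0;0.7 20 -58 0 0' | grep tcp;  python3 -m jog '0.7 18 -50 0 0;0.7 18 -50 0 0;0.7 18 -50 0 0;0.7 18 -50 0 0;0.7 18 -50 0 0'|grep tcp; python3 -m jog '0.7 0 0 -50 0;0.7 0 0 -50 0;0.7 0 0 -50 0;0.7 0 0 0 0'
python3 - <<'E'
from m import *
top=r.capture('top'); side=r.capture('side')
a=np.array([145+200.5/8-.5,165+185.5/8-.5]); b=np.array([222+154.5/8-.5,121+186.5/8-.5])
print(tri([(top,a),(side,b)]),plane(top,a,.076),plane(side,b,.076))
E
```

```text
tcp_pos: [0.4357, 0.2417, 0.291]
tcp_pos: [0.5339, -0.049, 0.2909]
tcp_pos: [0.6232, -0.2989, 0.2906]
time_s: 5.78
tcp_pos: [0.6201, -0.2961, 0.1357]
ee_rot: [[-0.003, -1.0, -0.01], [-1.0, 0.003, 0.003], [-0.003, 0.01, -1.0]]
wrist_force: [0.5, 0.3, 0.7]
gripper_width: 0.702
gripper_force: 0.0
(array([0.53565353, 0.35868097, 0.07587065]), np.float64(0.41464722470644233)) [0.53708591 0.3585713  0.076     ] [0.53391599 0.35819192 0.076     ]
```

```bash
python3 -m jog '0.7 1 3 -40 0;0.7 0 0 0 0;0.7 0 0 0 0'; python3 -m jog '0.7 0 0 -40 0;0.7 0 0 -30 0;0.7 0 0 -14 0;0.7 0 0 0 0;0.7 0 0 0 0'
```

```text
time_s: 6.25
tcp_pos: [0.6265, -0.2932, 0.1037]
ee_rot: [[0.001, -1.0, 0.004], [-1.0, -0.001, -0.002], [0.002, -0.004, -1.0]]
wrist_force: [0.7, -0.3, 0.4]
gripper_width: 0.695
gripper_force: 0.0
time_s: 6.88
tcp_pos: [0.6264, -0.2929, 0.0187]
ee_rot: [[0.0, -1.0, 0.003], [-1.0, -0.001, -0.001], [0.001, -0.003, -1.0]]
wrist_force: [-0.6, 0.3, 1.0]
gripper_width: 0.701
gripper_force: 0.0
```

```bash
python3 -m jog '0.7 -5.5 0 -4 0;0.7 0 0 0 0;0 0 0 0 0;0 0 0 0 0;0 0 0 0 0';  python3 -m jog '0 0 0 0 0;0 0 0 15 0;0 0 0 45 0;0 0 0 45 0;0 0 0 45 0'; python3 -m jog '0 -28 58 7 0;0 -28 58 0 0;0 -29 58 0 0;0 -31 50 0 0;0 -31 50 0 0'|grep tcp; python3 -m jog '0 0 0 0 0;0 0 0 0 0'
python3 - <<'E'
from m import *
for n in('side','top'):
    c=r.capture(n); cv2.imwrite(f'pics/raw_{n}2.png',c['pixels'][:,:,::-1])
E
```

```text
time_s: 7.5
tcp_pos: [0.6195, -0.2924, 0.0126]
ee_rot: [[0.0, -1.0, 0.0], [-1.0, -0.0, -0.0], [0.0, -0.0, -1.0]]
wrist_force: [-1.0, -0.4, 1.0]
gripper_width: 0.441
gripper_force: 0.0
time_s: 8.12
tcp_pos: [0.6193, -0.2924, 0.1652]
ee_rot: [[0.0, -1.0, 0.001], [-1.0, -0.0, -0.0], [0.0, -0.001, -1.0]]
wrist_force: [1.2, -0.6, -1.2]
gripper_width: 0.349
gripper_force: 30.0
tcp_pos: [0.4744, -0.0228, 0.1705]
time_s: 9.0
tcp_pos: [0.4758, -0.0241, 0.1704]
ee_rot: [[0.001, -1.0, 0.002], [-1.0, -0.001, 0.0], [-0.0, -0.002, -1.0]]
wrist_force: [0.3, -0.7, -0.7]
gripper_width: 0.356
gripper_force: 30.0
```

```bash
python3 -m jog '0 -2.3 6 -30 0;0 0 0 -15 0;0 0 0 0 0;0 0 0 0 0'; python3 -m jog '0 0 0 -12 0;0 0 0 -12 0;0 0 0 0 0'
```

```text
time_s: 9.6
tcp_pos: [0.4739, -0.0188, 0.1248]
ee_rot: [[-0.001, -1.0, 0.001], [-1.0, 0.001, -0.0], [0.0, -0.001, -1.0]]
wrist_force: [0.9, -0.3, -0.3]
gripper_width: 0.35
gripper_force: 30.0
time_s: 9.98
tcp_pos: [0.4736, -0.0178, 0.0995]
ee_rot: [[0.0, -1.0, 0.001], [-1.0, -0.0, 0.0], [-0.0, -0.001, -1.0]]
wrist_force: [2.0, 2.2, -1.7]
gripper_width: 0.35
gripper_force: 30.0
```

```bash
python3 -m jog '0 0 0 -8 0;0 0 0 -3 0;0 0 0 0 0';  python3 -m jog '0.6 0 0 0 0;0.6 0 0 0 0;0.6 0 0 0 0'; python3 -m jog '0.6 0 0 20 0;0.6 0 0 50 0;0.6 0 0 35 0;0.6 11 -50 0 0; 0.6 11 -60 0 0'|grep tcp; python3 -m jog '0.7 11 -60 0 0; 0.7 11 -60 0 0;0.7 11 -60 0 0;0.7 0 -60 0 0;0.7 0 0 0 0'
```

```text
time_s: 10.35
tcp_pos: [0.4737, -0.0179, 0.0892]
ee_rot: [[0.0, -1.0, 0.002], [-1.0, -0.0, 0.001], [-0.001, -0.002, -1.0]]
wrist_force: [3.5, 2.2, -3.6]
gripper_width: 0.348
gripper_force: 30.0
time_s: 10.72
tcp_pos: [0.472, -0.0187, 0.0891]
ee_rot: [[-0.0, -1.0, -0.002], [-1.0, 0.0, -0.001], [0.001, 0.002, -1.0]]
wrist_force: [0.1, 0.1, 0.2]
gripper_width: 0.566
gripper_force: 0.0
tcp_pos: [0.4951, -0.1288, 0.1952]
time_s: 11.98
tcp_pos: [0.5265, -0.3719, 0.1927]
ee_rot: [[-0.006, -1.0, -0.003], [-1.0, 0.006, 0.001], [-0.001, 0.003, -1.0]]
wrist_force: [0.1, 0.5, -0.8]
gripper_width: 0.698
gripper_force: 0.0
```

```bash
cat > tubes.py <<'E'
from m import *
def fit(c,g,z0,s=55,v0=95):
    u,v=proj(c,[*g,z0+.018])[0].round().astype(int); p=c['pixels'][v-14:v+15,u-14:u+15]
    hsv=cv2.cvtColor(p,cv2.COLOR_RGB2HSV); m=((hsv[:,:,1]<s)&(hsv[:,:,2]>v0)).astype(np.uint8)
    n,l,st,_=cv2.connectedComponentsWithStats(m); 
    if n<2: return None
    i=1+st[1:,4].argmax()
    cs,_=cv2.findContours((l==i).astype(np.uint8),cv2.RETR_EXTERNAL,cv2.CHAIN_APPROX_NONE)
    f=np.zeros_like(m); cv2.drawContours(f,cs,-1,1,-1); mm=cv2.moments(f,True); o=np.array([mm['m10']/mm['m00']+u-14,mm['m01']/mm['m00']+v-14])
    return least_squares(lambda q:sil(.016,.036,z0,q,c)-o,g).x.round(4),int(mm['m00'])
E
python3 - <<'E'
from tubes import *
for n in('top','side'):
    c=r.capture(n)
    for g,z in (((.529,-.380),0),((.43,-.266),0),((.4736,-.0179),.075)): print(n,g,fit(c,g,z,55 if z==0 else 16,95 if z==0 else 160))
    a=c['pixels'][:,:,::-1]; cv2.imwrite(f'pics/raw_{n}3.png',a)
    p=proj(c,[.48,-.12,.05])[0].astype(int); a=a[p[1]-50:p[1]+50,p[0]-65:p[0]+65]
    cv2.imwrite(f'pics/{n}3.png',a); 
cv2.imwrite('pics/m3.png',cv2.resize(np.hstack([cv2.imread('pics/top3.png'),cv2.imread('pics/side3.png')]),None,fx=3,fy=3,interpolation=cv2.INTER_CUBIC))
E
```

```text
top (0.529, -0.38) (array([ 0.5298, -0.3769]), 54)
top (0.43, -0.266) (array([ 0.4301, -0.2458]), 515)
top (0.4736, -0.0179) (array([ 0.4773, -0.0177]), 57)
side (0.529, -0.38) (array([ 0.5282, -0.3795]), 180)
side (0.43, -0.266) (array([ 0.4293, -0.2653]), 165)
side (0.4736, -0.0179) (array([0.4787, 0.0032]), 61)
```

View pics/m3.png

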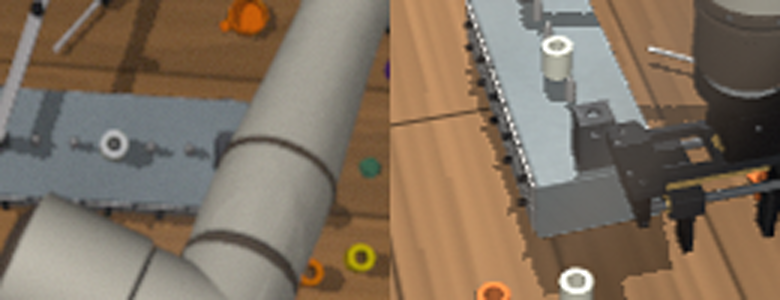

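The crop shows the tube centred on post 2 from above at (115,143). In the side crop at (557,58) I can't tell whether it is seated, so I will check its height numerically.

Run:
```python
from m import *
c=dict(r.capture('side')); im=cv2.imread('pics/raw_side3.png')
hsv=cv2.cvtColor(im,cv2.COLOR_BGR2HSV)
p=proj(c,[.4736,-.0179,.093])[0].round().astype(int); print(p)
print(hsv[p[1]-16:p[1]+18,p[0]-9:p[0]+9,2])
for z0 in(.075,.09,.1):
    print(z0,[proj(c,[.4736,-.0179-d,z])[0].round(1).tolist() for z,d in((z0,.016),(z0+.036,0),(z0+.036,-.016))],sil(.016,.036,z0,(.4736,-.0179),c))
```

```text
[250 206]
[[107 131 134 118 170 182 179 183 182 183 184 186 184 185 185 186 184 184]
 [107 131 133 106  99  99  96 168 126  97  98  99 100 100 100  99  97 169]
 [107 130 132 105 102 104 104 101 101 102 103 102 103 104 104 105 104 103]
 [106 128 129 104 102 108 104 104 105 105 103 106 106 107 107 107 106 106]
 [104 108 105 104 102 169 128 103 104 104 104 104 105 106 105 105 105 105]
 [103 104 103 103 108 172 122 103 106 105 105 106 107 107 107 107 108 108]
 [105 107 103 105 119 143 125 175 189 188 188 190 190 191 190 190 189 188]
 [186 189 128  99 119 136 124 146 179 184 184 186 186 187 186 185 185 183]
 [181 184 127 147 134 131 124 149 183 187 185 183 182 182 182 183 184 184]
 [180 179 183 163 131 168 207 248 255 254 252 227 189 182 183 184 183 182]
 [180 180 183 160 208 255 255 234 209 206 245 255 245 198 182 184 183 184]
 [180 181 179 197 255 250 168 154 172 171 150 221 255 241 195 182 183 184]
 [178 180 179 180 255 230 156 157 174 171 156 206 254 223 182 183 184 184]
 [176 177 177 136 253 255 223 177 192 168 212 255 255 218 179 184 185 184]
 [177 178 181 149 161 244 255 255 251 25
[... 1006 characters left out ...]
80]
 [181 181 179 181 186 127 100 104 104 105 104 112 130 131 107 167 183 180]
 [181 181 182 182 185 130 100 102 103 102 102 110 130 130 117 172 184 182]
 [180 181 181 181 182 186 130 105 106 105 105 111 126 127 103 170 187 182]
 [183 183 184 182 183 185 187 188 189 187 187 186 128 103 104 172 170 148]
 [183 182 181 181 180 183 182 181 183 184 184 128  99 103 116 110 105 105]
 [181 181 182 183 181 183 183 180 181 183 185 186 134  80 109 121 110 108]]
0.075 [[250.8, 213.4], [249.6, 201.5], [248.4, 198.3]] [249.59758896 205.80258648]
0.09 [[250.8, 209.8], [249.6, 197.8], [248.4, 194.6]] [249.61356513 202.17742298]
0.1 [[250.9, 207.4], [249.6, 195.3], [248.4, 192.1]] [249.6243367  199.73384686]
```

Rows 199–213 match the seated prediction of 198.3–213.4, so tube 1 is fully down. The remaining tubes haven't moved.

```bash
python3 -m jog '0.7 2 -8 -60 0;0.7 0 0 -50 0;0.7 0 0 -30 0;0.7 0 0 0 0;0.7 0 0 0 0'
```

```text
time_s: 12.75
tcp_pos: [0.5313, -0.3759, 0.0563]
ee_rot: [[0.002, -1.0, 0.002], [-1.0, -0.002, -0.002], [0.002, -0.002, -1.0]]
wrist_force: [0.7, -0.5, 1.0]
gripper_width: 0.696
gripper_force: 0.0
```

```bash
python3 -m jog '0.7 -2 -4.5 -3 0;0.7 0 0 -20 0;0.7 0 0 -20 0;0.7 0 0 0 0;0.7 0 0 0 0'|grep tcp;python3 -m jog '0 0 0 0 0;0 0 0 0 0;0 0 0 0 0;0 0 0 0 0'; python3 -m jog '0 0 0 15 0;0 0 0 45 0;0 0 0 50 0;0 0 0 45 0;0 0 0 0 0'; python3 -m jog '0 -11 60 0 0;0 -11 60 0 0;0 -11 60 0 0;0 -11 60 0 0;0 -11 60 0 0'|grep tcp; python3 -m jog '0 0 17 0 0;0 0 0 0 0;0 0 0 0 0'
```

```text
tcp_pos: [0.5288, -0.3813, 0.0127]
time_s: 13.88
tcp_pos: [0.5281, -0.3808, 0.0115]
ee_rot: [[0.0, -1.0, 0.0], [-1.0, -0.0, -0.0], [0.0, -0.0, -1.0]]
wrist_force: [-0.7, 0.6, 0.8]
gripper_width: 0.363
gripper_force: 30.0
time_s: 14.5
tcp_pos: [0.5303, -0.3821, 0.1726]
ee_rot: [[0.001, -1.0, 0.01], [-1.0, -0.001, -0.005], [0.005, -0.01, -1.0]]
wrist_force: [0.4, 0.3, -0.7]
gripper_width: 0.365
gripper_force: 30.0
tcp_pos: [0.4719, -0.0791, 0.1661]
time_s: 15.5
tcp_pos: [0.473, -0.0645, 0.1661]
ee_rot: [[-0.001, -1.0, -0.001], [-1.0, 0.001, -0.0], [0.0, 0.001, -1.0]]
wrist_force: [0.0, -0.8, -0.7]
gripper_width: 0.362
gripper_force: 30.0
```

```bash
python3 -m jog '0 1 1.5 -30 0;0 0 0 -15 0;0 0 0 0 0;0 0 0 0 0';python3 -m jog '0 0 0 -12 0;0 0 0 -12 0;0 0 0 0 0'
```

```text
time_s: 16.0
tcp_pos: [0.4746, -0.063, 0.1218]
ee_rot: [[-0.001, -1.0, 0.001], [-1.0, 0.001, -0.0], [0.0, -0.001, -1.0]]
wrist_force: [0.5, -0.3, -0.3]
gripper_width: 0.36
gripper_force: 30.0
time_s: 16.38
tcp_pos: [0.4739, -0.0624, 0.0964]
ee_rot: [[0.0, -1.0, -0.001], [-1.0, -0.0, -0.0], [0.0, 0.001, -1.0]]
wrist_force: [0.5, -0.9, -0.7]
gripper_width: 0.36
gripper_force: 30.0
```

```bash
python3 -m jog '0 0 0 -7 0;0 0 0 -2 0;0 0 0 0 0'|grep -E 'tcp|force';  python3 -m jog '0.6 0 0 0 0;0.6 0 0 0 0;0.6 0 0 0 0'|grep width; python3 -m jog '0.6 0 0 20 0;0.6 0 0 50 0;0.6 0 0 35 0;0.6 -11 -50 0 0; 0.6 -11 -50 0 0'|grep tcp; python3 -m jog '0.7 -11 -50 0 0; 0.7 -11 -53 0 0;0.7 0 0 0 0;0.7 0 0 0 0'
python3 - <<'E'
from tubes import *
for n in('top','side'):
    c=r.capture(n)
    print(n,fit(c,(.43,-.266),0))
    for y in(-.0179,-.0629):
        p=proj(c,[.474,y,.093])[0].round().astype(int); print(cv2.cvtColor(c['pixels'],cv2.COLOR_RGB2HSV)[p[1]-10:p[1]+12,p[0],2], p)
    cv2.imwrite(f'pics/raw_{n}4.png',c['pixels'][:,:,::-1])
E
```

```text
tcp_pos: [0.474, -0.0622, 0.0882]
wrist_force: [0.4, -1.5, -0.6]
gripper_force: 30.0
gripper_width: 0.572
tcp_pos: [0.4519, -0.1628, 0.1941]
time_s: 18.25
tcp_pos: [0.4296, -0.2652, 0.1931]
ee_rot: [[-0.001, -1.0, -0.0], [-1.0, 0.001, 0.0], [-0.0, 0.0, -1.0]]
wrist_force: [-0.4, 0.1, -0.4]
gripper_width: 0.7
gripper_force: 0.0
top (array([ 0.4333, -0.2621]), 49)
[130 130 132 133 131 170 195 151  78  92  91  76 155 191 144  97 116 125
 127 126 127 124] [273 212]
[133 128 131 130 119 162 178 126  91 109  91  89 160 176 122  92 120 129
 129 131 129 128] [286 213]
side (array([ 0.4294, -0.2651]), 164)
[ 21  25  21  21  19  19  20  22  21  21  22  31  28  35  98 126 132  76
  39  38  39  41] [250 206]
[ 26  27  26  27  27  26  26  23  26  28  29  33  33  43  41  43 107 154
 109 107 107  77] [253 215]
```

```bash
python3 -m jog '0.7 0 0 -50 0;0.7 0 0 -50 0;0.7 0 0 -30 0;0.7 0 0 0 0;0.7 0 0 0 0'|grep tcp; python3 -m jog '0.7 0 0 0 0;0.7 0 0 0 0'|grep tcp
```

```text
tcp_pos: [0.4314, -0.265, 0.0646]
tcp_pos: [0.4307, -0.2654, 0.0645]
```

```bash
python3 -m jog '0.7 0 0 -20 0;0.7 0 0 -20 0;0.7 0 0 -11 0;0.7 0 0 0 0;0.7 0 0 0 0'|grep tcp;python3 -m jog '0 0 0 0 0;0 0 0 0 0;0 0 0 0 0;0 0 0 0 0'; python3 -m jog '0 0 0 15 0;0 0 0 45 0;0 0 0 50 0;0 0 0 55 0;0 0 0 0 0'; python3 -m jog '0 9 58 0 0;0 9 58 0 0;0 9 58 0 0;0 9 58 0 0;0 7 58 0 0'|grep tcp; python3 -m jog '0 0 2 0 0;0 0 0 0 0;0 0 0 0 0'
```

```text
tcp_pos: [0.4306, -0.2655, 0.013]
time_s: 20.35
tcp_pos: [0.43, -0.2653, 0.0124]
ee_rot: [[0.0, -1.0, 0.0], [-1.0, -0.0, -0.0], [0.0, -0.0, -1.0]]
wrist_force: [0.3, 1.0, 0.7]
gripper_width: 0.353
gripper_force: 30.0
time_s: 20.98
tcp_pos: [0.4328, -0.2663, 0.1833]
ee_rot: [[0.001, -1.0, 0.012], [-1.0, -0.001, -0.004], [0.004, -0.012, -1.0]]
wrist_force: [0.1, 0.9, -1.4]
gripper_width: 0.353
gripper_force: 30.0
tcp_pos: [0.4724, 0.0265, 0.1773]
time_s: 21.98
tcp_pos: [0.4725, 0.0256, 0.1772]
ee_rot: [[-0.002, -1.0, -0.001], [-1.0, 0.002, -0.0], [0.0, 0.001, -1.0]]
wrist_force: [-0.0, -0.3, -0.2]
gripper_width: 0.356
gripper_force: 30.0
```

```bash
python3 -m jog '0 1 1.5 -40 0;0 0 0 -15 0;0 0 0 0 0;0 0 0 0 0'|grep -E 'tcp|wrist';python3 -m jog '0 0 0 -13 0;0 0 0 -12 0;0 0 0 0 0'
```

```text
tcp_pos: [0.4746, 0.0277, 0.1231]
wrist_force: [-0.2, -0.1, -0.4]
time_s: 22.85
tcp_pos: [0.473, 0.0279, 0.096]
ee_rot: [[-0.0, -1.0, -0.003], [-1.0, 0.0, -0.001], [0.001, 0.003, -1.0]]
wrist_force: [0.7, 0.0, -0.8]
gripper_width: 0.357
gripper_force: 30.0
```

```bash
python3 -m jog '0 0 0 -6 0;0 0 0 -2 0;0 0 0 0 0'|grep -E 'tcp|force';  python3 -m jog '0.6 0 0 0 0;0.6 0 0 0 0;0.6 0 0 0 0'|grep width; python3 -m jog '0.6 0 0 20 0;0.6 0 0 50 0;0.6 0 0 50 0;0.6 36 14 0 0; 0.6 36 14 0 0'|grep tcp; python3 -m jog '0.6 36 14 0 0;0.6 36 14 0 0;0.6 0 0 0 0;0.6 0 0 0 0'
python3 - <<'E'
from tubes import *
im=[]
for n in('top','side'):
    c=r.capture(n); a=c['pixels'][:,:,::-1]; cv2.imwrite(f'pics/raw_{n}5.png',a)
    p=proj(c,[.53,-.06,.1])[0].astype(int); im.append(a[p[1]-55:p[1]+55,p[0]-65:p[0]+65])
cv2.imwrite('pics/m5.png',cv2.resize(np.hstack(im),None,fx=3,fy=3,interpolation=cv2.INTER_CUBIC))
E
```

```text
tcp_pos: [0.474, 0.0283, 0.0892]
wrist_force: [0.6, 0.3, -0.4]
gripper_force: 30.0
gripper_width: 0.575
tcp_pos: [0.547, 0.0567, 0.2108]
time_s: 24.72
tcp_pos: [0.6173, 0.0841, 0.2088]
ee_rot: [[-0.0, -1.0, -0.001], [-1.0, 0.0, -0.0], [0.0, 0.001, -1.0]]
wrist_force: [-0.1, 1.1, 0.1]
gripper_width: 0.599
gripper_force: 0.0
```

View pics/m5.png

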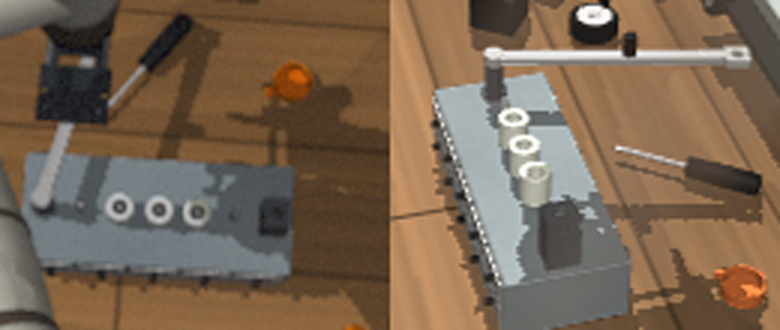

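Three tubes are seated on posts 1–3, at (197,211), (158,211) and (119,207) in the top half, and the bar is still open. Next I grip the knob.

```bash
python3 -m jog '0.6 1 -1.5 -30 0;0.6 0 0 -25 0;0.6 0 0 -9 0;0.6 0 0 0 0;0.6 0 0 0 0'|grep -E 'tcp|wrist';python3 -m jog '0 0 0 0 0;0 0 0 0 0;0 0 0 0 0;0 0 0 0 0;0 0 0 0 0'
python3 - <<'E'
import numpy as np
b=np.linspace(1.329,0,11); a=b-np.pi/2+.008
P=150*np.c_[np.cos(a),np.sin(a)]; print(np.diff(P,axis=0).round(1).tolist())
E
```

```text
tcp_pos: [0.6196, 0.0829, 0.1468]
wrist_force: [0.2, 0.8, 0.2]
time_s: 26.08
tcp_pos: [0.6196, 0.0828, 0.1454]
ee_rot: [[0.0, -1.0, 0.001], [-1.0, -0.0, 0.0], [-0.0, -0.001, -1.0]]
wrist_force: [1.9, -0.4, -1.2]
gripper_width: 0.17
gripper_force: 30.0
[[-5.9, -19.0], [-8.4, -18.1], [-10.7, -16.8], [-12.8, -15.2], [-14.7, -13.4], [-16.4, -11.3], [-17.7, -9.1], [-18.8, -6.6], [-19.5, -4.1], [-19.9, -1.5]]
```

```bash
python3 -m jog '0 -6 -19 0 0;0 -8.4 -18 0 0;0 -10.7 -16.8 0 0;0 -12.8 -15.2 0 0;0 -14.7 -13.4 0 0'|grep -E 'tcp|wrist'; python3 -m jog '0 -16.4 -11.3 0 0;0 -17.7 -9 0 0;0 -18.8 -6.6 0 0;0 -10 -2.5 0 0;0 0 0 0 0'
```

```text
tcp_pos: [0.5689, -0.0024, 0.1453]
wrist_force: [11.9, -9.3, -8.3]
time_s: 27.32
tcp_pos: [0.5015, -0.0316, 0.1451]
ee_rot: [[-0.002, -1.0, -0.002], [-1.0, 0.002, -0.002], [0.002, 0.002, -1.0]]
wrist_force: [3.3, -6.3, -2.5]
gripper_width: 0.17
gripper_force: 30.0
```

```bash
python3 -m jog '0 -10 -0.5 0 0;0 -8 0 0 0;0 -4 0 0 0;0 0 0 0 0;0 0 0 0 0'|grep -E 'tcp|wrist'; python3 -m jog '0 -4 0 0 0;0 -2 0 0 0;0 -2 0 0 0;0 0 0 0 0'|grep -E 'tcp|wrist'
```

```text
tcp_pos: [0.4794, -0.0328, 0.1451]
wrist_force: [1.1, -10.0, -1.6]
tcp_pos: [0.4764, -0.0327, 0.1452]
wrist_force: [14.0, -15.4, -13.3]
```

```bash
python3 -m jog '0 -3 1 0 0;0 -3 0 0 0;0 0 0 0 0'|grep -E 'tcp|wrist'; python3 -m jog '0.3 3 0 0 0;0.5 0 0 0 0;0.5 0 0 0 0;0.5 0 0 0 0;0.5 0 0 0 0'|grep -E 'tcp|wrist|width'; python3 -m jog '0.6 0 0 30 0;0.6 0 0 45 0;0.6 0 55 0 0;0.6 10 58 0 0;0.6 10 58 0 0'|grep -E tcp;python3 -m jog '0.6 10 58 0 0;0.6 10 58 0 0;0.6 10 58 0 0;0.6 0 0 0 0;0.6 0 0 0 0'|grep -E 'tcp'
python3 - <<'E'
from tubes import *
im=[]
for n in('top','side'):
    c=r.capture(n); a=c['pixels'][:,:,::-1]; cv2.imwrite(f'pics/raw_{n}6.png',a)
    p=proj(c,[.5,-.08,.1])[0].astype(int); im.append(a[p[1]-45:p[1]+45,p[0]-45:p[0]+45])
cv2.imwrite('pics/m6.png',cv2.resize(np.hstack(im),None,fx=4.4,fy=4.4,interpolation=cv2.INTER_CUBIC))
E
```

```text
tcp_pos: [0.4762, -0.0322, 0.1455]
wrist_force: [30.3, -24.8, -28.0]
tcp_pos: [0.47, -0.0285, 0.1453]
wrist_force: [0.2, -0.0, 0.2]
gripper_width: 0.494
tcp_pos: [0.4902, 0.1441, 0.2208]
tcp_pos: [0.5199, 0.3164, 0.2198]
```

View pics/m6.png

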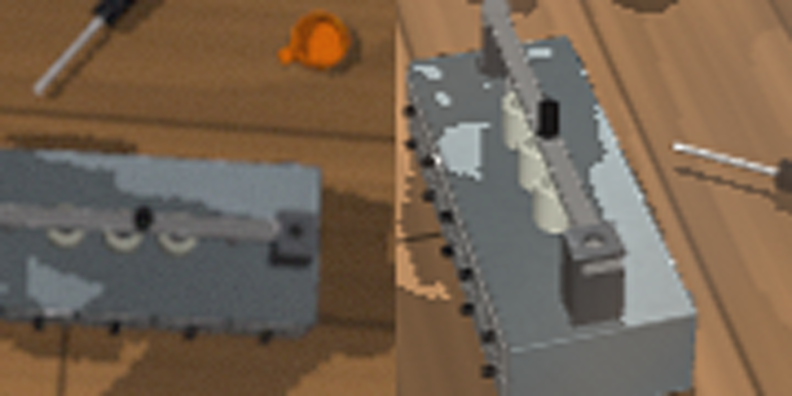

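The bar lies along the posts with its end in the catch (catch hole at (297,230) in the top half, (595,241) in the side half). I'll check the angle numerically and refine the catch hole position.

Run:
```python
from m import *
top=r.capture('top'); side=r.capture('side')
o={}
for n,c in(('top',top),('side',side)):
    p=proj(c,[.5,-.08,.1])[0].astype(int); o[n]=p-45
M=model([.47364,-.01787,.00797,0])
for k in('knob','catch'): print(k,M[k],[((proj(c,M[k])[0]-o[n]+.5)*4.4-.5+[396*(n=='side'),0]).round(1) for n,c in(('top',top),('side',side))])
f=lambda u,v,n:(np.array([u-396*(n=='side'),v])+.5)/4.4-.5+o[n]
for nm,t,s in(('catch',(297,230),(595,240)),('knob',(143,213),(549,103))):
    a,b=f(*t,'top'),f(*s,'side'); print(nm,tri([(top,a),(side,b)]),plane(top,a,M[nm][2]),plane(side,b,M[nm][2]))
# dark blob centroid of knob (side) and hole
ims=[side['pixels'][:,:,::-1],top['pixels'][:,:,::-1]]
cr=[]
for c,im in((side,ims[0]),(top,ims[1])):
    for k in('catch','knob'):
        p=proj(c,M[k])[0]; A=np.float32([[1/12,0,p[0]-12*1],[0,1/12,p[1]-12]])
        g=cv2.warpAffine(im,np.float32([[12,0,-12*(p[0]-12)],[0,12,-12*(p[1]-12)]]),(288,288),flags=cv2.INTER_CUBIC); cv2.drawMarker(g,(144,144),(0,0,255),0,12,1); cr.append(g)
cv2.imwrite('pics/m7.png',np.vstack([np.hstack(cr[:2]),np.hstack(cr[2:])]))
```

```text
knob [ 0.47375955 -0.03286952  0.155     ] [array([144.7, 219. ]), array([547. , 105.2])]
catch [ 0.47471594 -0.15286571  0.136     ] [array([298., 234.]), array([593.6, 241.1])]
catch (array([ 0.47673618, -0.15177623,  0.13579844]), np.float64(0.3177283963816535)) [ 0.47781365 -0.15188882  0.136     ] [ 0.47587069 -0.15205726  0.136     ]
knob (array([ 0.4768443 , -0.031057  ,  0.15530043]), np.float64(0.4182624824538266)) [ 0.47835455 -0.03121577  0.155     ] [ 0.47573481 -0.03084689  0.155     ]
```

View pics/m7.png

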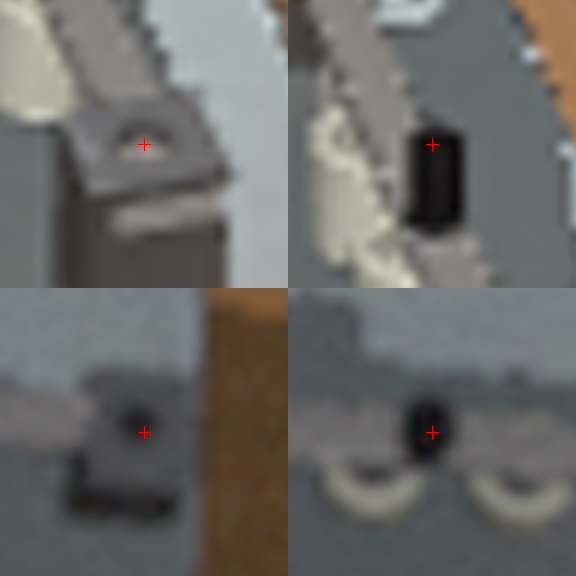

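The catch hole triangulates to (0.4765,-0.152) at z 0.136, which agrees with the text's height. The bar is at its stop. Next is the pin, at (0.536,0.3587).

```bash
python3 -m jog '0.6 16 42 0 0;0.6 0 0 -45 0;0.6 0 0 -45 0;0.6 0 0 0 0;0.6 0 0 0 0'|grep -E 'tcp|wrist'; python3 -m jog '0.6 0 0 0 0;0.6 0 0 0 0'|grep -E 'tcp|wrist'
```

```text
tcp_pos: [0.5377, 0.3587, 0.1326]
wrist_force: [0.4, 0.4, 0.6]
tcp_pos: [0.5371, 0.3589, 0.1322]
wrist_force: [0.8, 0.4, -0.1]
```

```bash
python3 -m jog '0.6 -1 0 -30 0;0.6 0 0 -30 0;0.6 0 0 -10 0;0.6 0 0 0 0;0.6 0 0 0 0'|grep -E 'tcp|wrist'; python3 -m jog '0 0 0 0 0;0 0 0 0 0;0 0 0 0 0;0 0 0 0 0;0 0 0 0 0'|grep -E 'tcp|width|force'; python3 -m jog '0 0 0 20 0;0 0 0 20 0;0 0 0 20 0;0 0 0 60 0;0 0 0 60 0'|grep -E 'tcp|width|force'
```

```text
tcp_pos: [0.5362, 0.3591, 0.0618]
wrist_force: [-1.3, -0.7, -0.0]
tcp_pos: [0.5355, 0.3585, 0.0604]
wrist_force: [-0.3, 0.3, 0.6]
gripper_width: 0.199
gripper_force: 30.0
tcp_pos: [0.5351, 0.3581, 0.2413]
wrist_force: [1.1, 1.2, 0.8]
gripper_width: 0.2
gripper_force: 30.0
```

```bash
python3 -m jog '0 -6 -57 0 0;0 -6 -57 0 0;0 -6 -57 0 0;0 -6 -57 0 0;0 -6 -57 0 0'|grep -E 'tcp|width'; python3 -m jog '0 -7 -57 0 0;0 -7 -57 0 0;0 -7 -57 0 0;0 -7 -54 0 0;0 0 0 0 0'|grep -E 'tcp|width';python3 -m jog '0 0 0 -30 0;0 0 0 0 0;0 0 0 0 0'|grep -E 'tcp|width'
python3 - <<'E'
from m import *
cr=[]
for n in('side','top'):
    c=r.capture(n); s=r.sense(); p=proj(c,[.4765,-.152,.15])[0]; print(n,proj(c,[*s['tcp_pos'][:2],s['tcp_pos'][2]-.0504])[0],p)
    cr.append(cv2.warpAffine(c['pixels'][:,:,::-1],np.float32([[12,0,-12*(p[0]-16)],[0,12,-12*(p[1]-16)]]),(384,384),flags=cv2.INTER_CUBIC))
cv2.imwrite('pics/m8.png',np.hstack(cr))
E
```

```text
tcp_pos: [0.5048, 0.0717, 0.2404]
gripper_width: 0.198
tcp_pos: [0.4764, -0.1544, 0.2401]
gripper_width: 0.202
tcp_pos: [0.4781, -0.1511, 0.2111]
gripper_width: 0.196
side [262.76449401 217.36656439] [262.14797586 220.52306678]
top [313.77331911 210.42165166] [313.60799116 211.54563788]
```

View pics/m8.png

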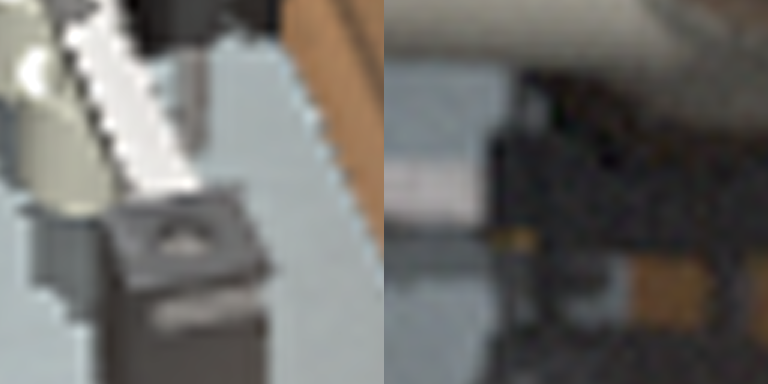

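The side crop shows the pin tip at (196,152) and the hole at (184,236). The tip sits about 2 mm too far in +x, so I correct by −2.2 mm before inserting.

```bash
python3 -m jog '0 -2.2 -1 -10 0;0 0 0 -8 0;0 0 0 0 0;0 0 0 0 0'|grep -E 'tcp|force';python3 -m jog '0 0 0 -6 0;0 0 0 -5 0;0 0 0 0 0'|grep -E 'tcp|force'
```

```text
tcp_pos: [0.4754, -0.1526, 0.1923]
wrist_force: [1.3, 0.1, -0.6]
gripper_force: 30.0
tcp_pos: [0.4749, -0.1525, 0.1807]
wrist_force: [0.6, -0.0, -1.0]
gripper_force: 30.0
```

```bash
python3 -m jog '0 0.6 0.3 -5 0;0 0 0 -5 0;0 0 0 0 0'|grep -E 'tcp|force';python3 -m jog '0 0 0 -8 0;0 0 0 -8 0;0 0 0 0 0'|grep -E 'tcp|force'
```

```text
tcp_pos: [0.4764, -0.1523, 0.1711]
wrist_force: [1.6, 0.4, -1.8]
gripper_force: 30.0
tcp_pos: [0.4764, -0.1523, 0.1547]
wrist_force: [4.1, -1.2, -3.2]
gripper_force: 30.0
```

```bash
python3 -m jog '0 0 0 -5 0;0 0 0 -3 0;0 0 0 -1 0;0 0 0 0 0'|grep -E 'tcp|force'
```

```text
tcp_pos: [0.4765, -0.1523, 0.1466]
wrist_force: [4.3, -1.5, 0.2]
gripper_force: 30.0
```

```bash
python3 -m jog '0 0 0 -1.5 0;0 0 0 0 0'|grep -E 'tcp|force'; python3 -m jog '0.5 0 0 0 0;0.5 0 0 0 0;0.5 0 0 0 0;0.5 0 0 0 0'|grep -E 'tcp|width'; python3 -m jog '0.5 0 0 30 0;0.5 0 0 45 0;0.5 0 0 40 0;0.5 -10 -55 0 0;0.5 -10 -55 0 0'|grep tcp; python3 -m jog '0.5 -10 -55 0 0;0.5 -10 -55 0 0;0.5 -10 -50 0 0;0.5 0 0 0 0;0.5 0 0 0 0'
python3 - <<'E'
from tubes import *
im=[]
for n in('top','side'):
    c=r.capture(n); a=c['pixels'][:,:,::-1]
    p=proj(c,[.5,-.05,.1])[0].astype(int); im.append(a[p[1]-50:p[1]+60,p[0]-55:p[0]+55])
    print(n,proj(c,[.476,-.152,.162])[0]-p+[55,50])
cv2.imwrite('pics/m9.png',cv2.resize(np.hstack(im),None,fx=3.6,fy=3.6,interpolation=cv2.INTER_CUBIC))
E
```

```text
tcp_pos: [0.4766, -0.1524, 0.1462]
wrist_force: [2.6, -1.1, 8.6]
gripper_force: 30.0
tcp_pos: [0.4654, -0.152, 0.1448]
gripper_width: 0.479
tcp_pos: [0.4541, -0.2621, 0.259]
time_s: 39.5
tcp_pos: [0.4247, -0.4213, 0.2583]
ee_rot: [[-0.001, -1.0, -0.003], [-1.0, 0.001, 0.003], [-0.003, 0.003, -1.0]]
wrist_force: [-0.1, -0.0, 0.6]
gripper_width: 0.5
gripper_force: 0.0
top [86.01993016 56.06393735]
side [57.06523992 58.43882702]
```

View pics/m9.png

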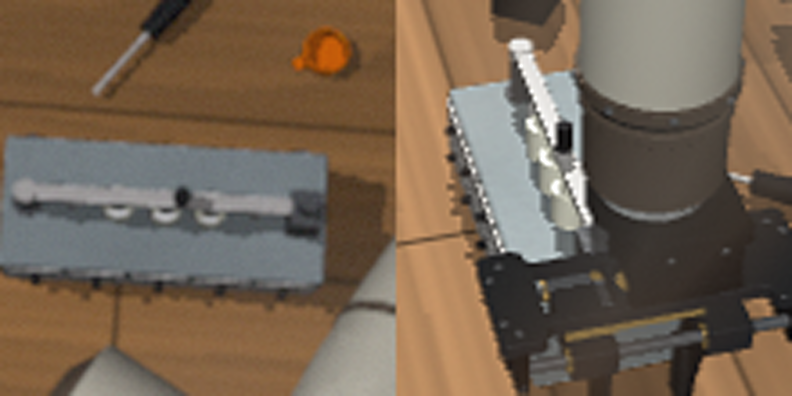

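The top half shows the pin head on the catch at (305,210) and the bar closed, but the arm blocks the side view. I'll move clear for a final check.

```bash
python3 -m jog '0.5 -50 -30 0 0;0.5 -50 -30 0 0;0.5 -50 -30 0 0;0.5 -50 -30 0 0;0.5 0 0 0 0'|grep tcp
python3 - <<'E'
from tubes import *
im=[]
for n in('top','side'):
    c=r.capture(n); a=c['pixels'][:,:,::-1]
    p=proj(c,[.5,-.07,.1])[0].astype(int); im.append(a[p[1]-50:p[1]+50,p[0]-50:p[0]+50])
    print(n,[((proj(c,[.476,-.152,z])[0]-p+[50+100*(n=='side'),50.5])*4).round() for z in(.136,.162)])
cv2.imwrite('pics/m10.png',cv2.resize(np.hstack(im),None,fx=4,fy=4,interpolation=cv2.INTER_CUBIC))
E
```

```text
tcp_pos: [0.2235, -0.5424, 0.2599]
top [array([300., 232.]), array([304., 226.])]
side [array([600., 247.]), array([600., 220.])]
```

View pics/m10.png

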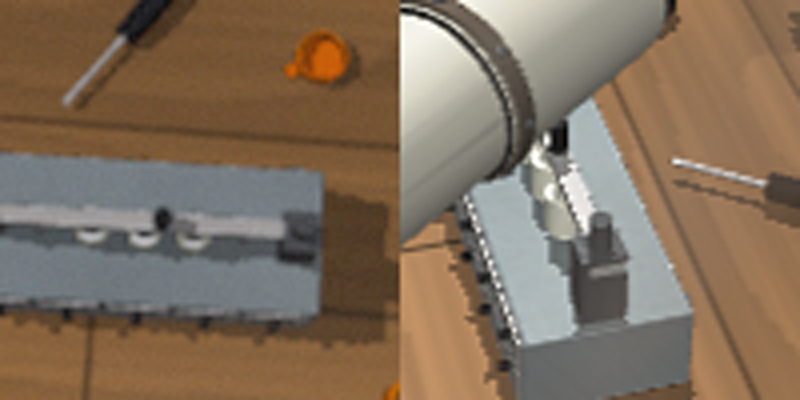

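The side half shows the pin head upright on the catch with its top at about (601,217), against a predicted (600,220) when fully home. The bar is closed over the tubes.

```bash
python3 -c "
from station import r
print(r.finish_job())"
```

```text
the job is handed in; nothing more can be done
None
```

I handed the job in with all three white tubes fully down on posts 1–3, the bar closed at its stop and the lock pin home on the catch, as last seen in the cameras; the hand-in gave no pass/fail result.

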